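Stand the leaning dropper bottles upright in the acrylic rack

ROBOT

A 7-joint arm with a two-finger parallel gripper is mounted at the origin on the work surface. World frame = base frame: x ahead of the robot, y to its left, z up, the work surface at z = 0. Lengths are in m, angles in rad, forces in N, time in s.
With the tool pointing down it reaches from about 0.4 to 0.875 m from the base axis. Payload 6.5 kg.
Tool frame: the origin (TCP) lies on the centre line of the jaws, within the pads' length; the fingertips stand 8 mm ahead of it and the grasp point (between the pads) lies 11 mm behind it; z points along the fingers, x is the direction in which the jaws open and shut, and the axes are right-handed (so a half turn about z gives the same grasp; the last joint's range is limited). The gripper opens to 85 mm and grips with 20 to 120 N. Pads are 22 mm wide; open, the fingers measure 114 mm over their backs; the gripper's body (76 mm by 85 mm) begins 54 mm behind the grasp point. The pads swing forward as they close: fully open they stand 13 mm farther back than shut.
Start: joints at [1.19, 0.536, -0.004, 1.538, 0.003, 1.067, -0.071], TCP at [0.201, -0.618, 0.239] pointing down, gripper open.
Joint ranges: [-2.7, 2.7], [-0.37, 2.16], [-1.27, 1.26], [0.24, 2.4], [-1.31, 4.45], [0.19, 1.91], [-2.76, 2.76]. Speed limits (rad/s): [2.39, 2.39, 3.14, 3.14, 3.14, 3.14, 3.14].

INTERFACE

Orientations are given as a unit quaternion [x, y, z, w].
In Python, from plant import arm gives the robot as it stands. The module is installed in compiled form; this text tells all that it offers. Calls block until the motion is done:
- arm.move_pose(position, orientation): joint-space move of the TCP to a pose.
- arm.movel(position, attitude=None, vel=0.15, contact_N=None): straight line of the TCP; attitude=None keeps the orientation; vel is the mean speed in m/s. With contact_N (N) it stops when the force on the tool has changed by that much, and returns True; else False.
- arm.move_joints(angles): joint-space move.
- arm.gripper_to(opening, grip_force=None): finger opening in m; grip_force is the grip in N (None keeps the last); returns when the fingers have stopped.
- arm.sleep(seconds).
- arm.inverse_kinematics(position, orientation): joint angles nearest the present ones, or None.
- arm.grab_frame(name): name is "scene" or "top"; returns (picture, depth): 420x560x3 uint8, blue, green, red; 420x560 float32, m along the optical axis (not along the pixel's ray), 0 where there is no reading.
- arm.camera_info(name): a dict with "fx", "fy", "cx", "cy" (pixels), "k1" (the pictures are not rectified: a ray, as slopes to the right and down, at radius r is drawn at 1 + k1 r^2 times it, then the intrinsics apply), "origin" and "rotation" of the camera in the world. Camera axes: x right, y up, looking along -z (the intrinsics and any distortion apply to the point x, -y, -z); pixel columns grow to the right and rows downward; lengths in m; the calibration is good to about 2 mm. A picture is of the moment at which its call begins. camera_info takes no time and is no camera call.
A pose or a line that the arm cannot do raises arm.Unreachable and nothing moves.
- arm.sign_off(): hands the job in, once; it reports no verdict.
Readings, each from a call of its own:
- arm.current_t(): time.
- arm.current_joint_pos(): joint angles.
- arm.current_qd(): joint speeds.
- arm.current_effort(): joint torques, N m.
- arm.current_tool_pos(): TCP position.
- arm.current_ee_rot(): TCP orientation.
- arm.current_ft_force(): force on the tool from outside, world axes, zero at the start.
- arm.current_ft_torque(): the same for the moment, N m.
- arm.current_gripper_width(): finger opening in m.
Only numpy, scipy, OpenCV 4.12 (cv2) and the standard library are available. Lean on these libraries where they do the work, as an engineer would, in place of code of your own. Each camera call takes 0.05 s, during which the arm holds its last target.

TASK

Two tall amber dropper bottles are leaning over in their pockets of the clear rack. With closed fingers, gently push each one back until it stands upright and flat in its own pocket; do not take hold of them or lift them, and do not disturb the small sample bottles, the flacon on the scale or the vase.

Things in the scene. Friction and masses are not known exactly. Their poses are not given: they have to be found in the camera images.
- rack: fixed clear acrylic rack, one row of six open pockets, 400 x 54 mm, 52 mm high. Origin: centre of its underside, on the table; y runs along the row. Floor 6 mm, walls and dividers 4 mm thick; pockets 62 mm along y by 46 mm along x, centres at y = -165, -99, -33, 33, 99, 165 mm. The pocket (or the table past the rack's end) over which an amber bottle leans is empty
- bottle_a: amber dropper bottle, black cap and bulb, white label, 90 g, 118 mm high: body 37 mm across to 66 mm, shoulder to 77, cap 25 mm across to 94, bulb 17 mm across to the top. Origin: centre of its underside (6 mm above the table when flat in its pocket); z: its axis, towards the bulb. At first it leans about 34 deg towards the rack's +y, in the pocket at y = 33 or 165 mm
- bottle_b: amber dropper bottle, black cap and bulb, white label, 90 g, 118 mm high: body 37 mm across to 66 mm, shoulder to 77, cap 25 mm across to 94, bulb 17 mm across to the top. Origin: centre of its underside (6 mm above the table when flat in its pocket); z: its axis, towards the bulb. At first it leans about 34 deg towards the rack's -y, in the pocket at y = -33 or -165 mm
- bottle_a_bulb (a point): centre of bottle_a's rubber bulb, on its axis 107 mm from its underside. The bottle leans with its side on the top of a wall; pushed back to within about 18 deg of vertical, it rocks upright by itself
- bottle_b_bulb (a point): centre of bottle_b's rubber bulb, on its axis 107 mm from its underside. The bottle leans with its side on the top of a wall; pushed back to within about 18 deg of vertical, it rocks upright by itself
- sample_a: small clear sample dropper bottle with steel collar and white bulb, upright in a pocket of the rack, 25 mm across, 68 mm high, 35 g; leave it be. Origin: centre of its underside; z up
- sample_b: small clear sample dropper bottle with steel collar and white bulb, upright in a pocket of the rack, 25 mm across, 68 mm high, 35 g; leave it be. Origin: centre of its underside; z up
- flacon: round clear glass perfume flacon with a steel cap, 54 mm across, 88 mm high, 160 g, on the weighing plate of a small pocket scale (22 mm high) right of the rack; leave it be. Origin: centre of its underside; z up
- vase: cream ringed vase full of white paper blotter strips, 100 mm across, 85 mm high (strips to about 185 mm), left of the rack; leave it be. Origin: centre of its underside; z up

How it is judged:
By the outcome, as a careful person would: the job done as asked, in the order asked, and still so for the second after the job is handed in, with the robot touching nothing.
It also fails if it takes over 45 s, if anything falls off the work surface, if the arm or the gripper's body presses on something with over 40 N, if the wrist force passes 120 N, or if a joint passes its speed limit or range.

## Working session

There is one attempt and no reset: what is moved stays moved. The work goes in short steps, each a Python script; the robot and the scene stay as the last script left them, time stands still between calls to the robot, and variables do not carry over. Pictures are saved under pics/ and viewed, and the job is handed in when it is done.

```bash
mkdir -p pics; ls
python3 - <<'E'
from plant import arm
import cv2,numpy as np
for n in("scene","top"):
    p,d=arm.grab_frame(n); cv2.imwrite(f"pics/{n}0.png",p); np.save(f"{n}0.npy",d)
    print(n,arm.camera_info(n))
print(arm.current_t(),arm.current_ee_rot(),arm.current_gripper_width())
E
```

```text
pics
scene {'fx': 386.5085359841159, 'fy': 386.5085359841159, 'cx': 274.64732247332483, 'cy': 205.80988459023695, 'k1': -0.09581440269453201, 'origin': array([0.92323125, 0.46523257, 0.79714413]), 'rotation': array([0.11842424, 0.32319398, 0.88278946, 0.31969379])}
top {'fx': 417.915031386889, 'fy': 417.915031386889, 'cx': 284.19031901118944, 'cy': 212.5972453030252, 'k1': 0.033367676478558775, 'origin': array([ 0.32457871, -0.01480484,  1.10126645]), 'rotation': array([ 0.082136  , -0.07844583, -0.69084686,  0.71402419])}
0.1 [ 8.09222474e-01 -5.87501780e-01 -6.81778118e-04 -4.24926348e-04] 0.08521955260180396
```

View pics/scene0.png

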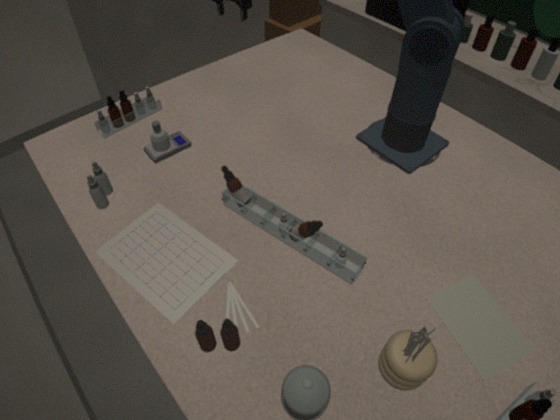

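View pics/top0.png

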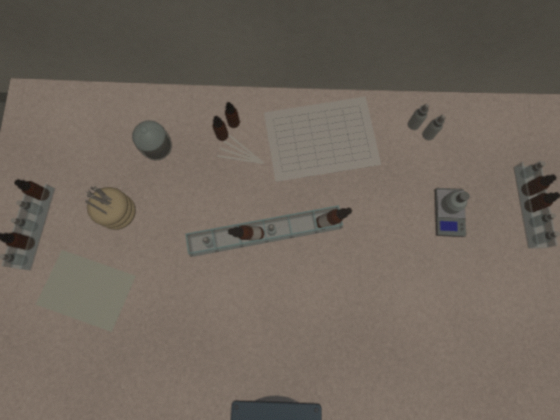

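The top view (left is +y) shows the rack from about (188,245) to (342,218). bottle_a's bulb is near (233,232), leaning left. bottle_b's bulb is near (347,212), leaning out past the right end. Samples are at (208,240) and (270,229). Next I'll enlarge the view and measure.

```bash
cat > h.py <<'E'
import numpy as np,cv2
from scipy.spatial.transform import Rotation as R
def ray(ci,u,v):
    K=np.array([[ci['fx'],0,ci['cx']],[0,ci['fy'],ci['cy']],[0,0,1.]])
    a=cv2.undistortPoints(np.array([[[u,v]]],float),K,np.array([ci['k1'],0,0,0.]))[0,0]
    return ci['origin'],R.from_quat(ci['rotation']).apply([a[0],-a[1],-1.])
def onplane(ci,u,v,z):
    o,d=ray(ci,u,v); return o+d*(z-o[2])/d[2]
def tri(c1,p1,c2,p2):
    o1,d1=ray(c1,*p1);o2,d2=ray(c2,*p2)
    s=np.linalg.lstsq(np.c_[d1,-d2],o2-o1,rcond=None)[0]
    a=o1+s[0]*d1;b=o2+s[1]*d2
    return (a+b)/2,np.linalg.norm(a-b)
def proj(ci,X):
    q=R.from_quat(ci['rotation']).inv().apply(np.array(X)-ci['origin'])
    x=np.array([q[0]/-q[2],-q[1]/-q[2]]);x=x*(1+ci['k1']*x@x)
    return x*[ci['fx'],ci['fy']]+[ci['cx'],ci['cy']]
E
python3 - <<'E'
import cv2,numpy as np
p=cv2.imread('pics/top0.png');s=cv2.imread('pics/scene0.png')
f=lambda c:cv2.convertScaleAbs(c,alpha=1.8)
cv2.imwrite('pics/topc.png',f(cv2.resize(p[195:270,180:360],None,fx=4.4,fy=4.4,interpolation=cv2.INTER_CUBIC)))
cv2.imwrite('pics/scc.png',f(cv2.resize(s[160:290,210:375],None,fx=4.5,fy=4.5,interpolation=cv2.INTER_CUBIC)))
E
```

```text
(no output)
```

View pics/topc.png

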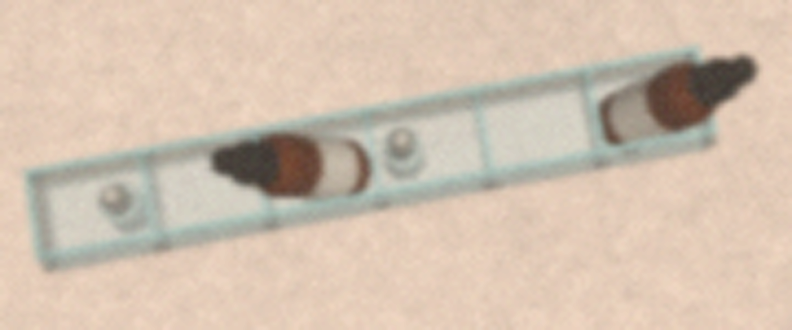

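View pics/scc.png

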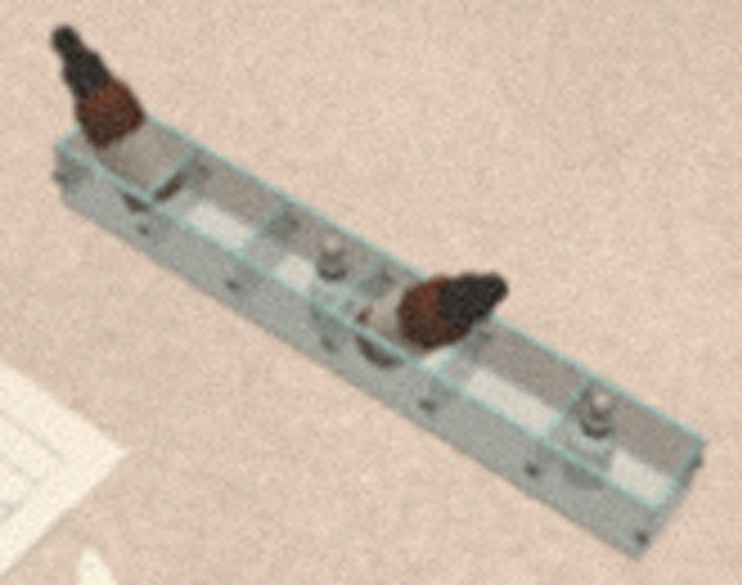

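Run:
```python
from plant import arm
from h import *
T=arm.camera_info("top");S=arm.camera_info("scene")
t=lambda a:((a[0]+.5)/4.4+180-.5,(a[1]+.5)/4.4+195-.5)
s=lambda a:((a[0]+.5)/4.5+210-.5,(a[1]+.5)/4.5+160-.5)
print("top corners")
P={k:onplane(T,*t(a),.052) for k,a in dict(LF=(28,172),RF=(697,48),RN=(714,136),LN=(43,255)).items()}
for k in P: print(k,P[k].round(4))
Q={k:onplane(S,*s(a),.052) for k,a in dict(RF=(58,147),LN=(705,440),LF=(640,522),RN=(140,100)).items()}
for k in Q: print(k,Q[k].round(4))
for D in(P,Q):
    c=sum(D.values())/4;l=(D['LF']+D['LN']-D['RF']-D['RN'])/2;w=(D['LF']+D['RF']-D['LN']-D['RN'])/2
    print(c.round(4),np.linalg.norm(l),np.linalg.norm(w),np.arctan2(-l[0],l[1]),np.arctan2(w[1],w[0]))
print("A",tri(T,t((225,160)),S,s((491,289))))
print("B",tri(T,t((743,70)),S,s((66,40))))
print("shoulderA",tri(T,t((290,165)),S,s((430,312))))
for nm,a,b in(("sa",(114,196),(599,400)),("sb",(402,140),(332,245))): print(nm,tri(T,t(a),S,s(b)))
```

```text
top corners
LF [0.5042 0.2426 0.052 ]
RF [ 0.5908 -0.1437  0.052 ]
RN [ 0.5384 -0.1538  0.052 ]
LN [0.4564 0.2299 0.052 ]
RF [ 0.5922 -0.1405  0.052 ]
LN [0.4552 0.2345 0.052 ]
LF [0.5157 0.2457 0.052 ]
RN [ 0.5331 -0.1403  0.052 ]
[0.5225 0.0438 0.052 ] 0.3941040643001384 0.0513704823824189 0.2155668353086948 0.2240122004928795
[0.524  0.0498 0.052 ] 0.3882758315792824 0.060001398450410554 0.20009589334548644 0.09195959663677124
A (array([0.5049061 , 0.12192045, 0.10686771]), np.float64(0.00015572472700433408))
B (array([ 0.56529342, -0.16251648,  0.10513469]), np.float64(0.0006535016654742747))
shoulderA (array([0.51207448, 0.09011442, 0.06096545]), np.float64(0.001526801910967779))
sa (array([0.48903835, 0.18880754, 0.06867608]), np.float64(0.0002710741010312013))
sb (array([0.52683906, 0.02660369, 0.06880187]), np.float64(0.00021197579321316235))
```

```bash
cat >> h.py <<'E'
yaw=.211;C=np.array([.5229,.0446,0])
c,s_=np.cos(yaw),np.sin(yaw)
EX=np.array([c,s_,0]);EY=np.array([-s_,c,0])
ROT=np.column_stack([EX,-EY,[0,0,-1]])
def W(x,y,z): return (C+x*EX+y*EY+[0,0,z]).tolist()
def L(p): d=np.array(p)-C; return np.array([d@EX,d@EY,d[2]])
QS=[R.from_matrix(ROT).as_quat(),R.from_matrix(ROT@np.diag([-1,-1,1])).as_quat()]
E
python3 - <<'E'
from plant import arm
from h import *
a=L([.5049,.1219,.1069]);b=L([.5653,-.1625,.1051]);print(a,b)
j0=np.array(arm.current_joint_pos())
sol=[(np.abs(np.array(j)-j0).max(),q) for q in QS if (j:=arm.inverse_kinematics(W(b[0],-.258,.20),q)) is not None]
q=min(sol,key=lambda t:t[0])[1];np.save('q.npy',q);print([x[0] for x in sol])
arm.gripper_to(0.0,20)
arm.move_pose(W(b[0],-.258,.20),q)
print(arm.current_t(),arm.current_gripper_width(),arm.current_ft_force())
arm.movel(W(b[0],-.258,.103),q,vel=.1)
print(arm.current_t(),L(arm.current_tool_pos()))
p,_=arm.grab_frame("top");cv2.imwrite("pics/t1.png",cv2.convertScaleAbs(cv2.resize(p[150:290,180:400],None,fx=3.6,fy=3.6,interpolation=2),alpha=1.8))
p,_=arm.grab_frame("scene");cv2.imwrite("pics/s1.png",cv2.convertScaleAbs(cv2.resize(p[110:290,180:375],None,fx=3.3,fy=3.3,interpolation=2),alpha=1.8))
E
```

```text
[-0.00141125  0.07935552  0.1069    ] [-0.00191492 -0.21138709  0.1051    ]
[np.float64(0.5634652771144858), np.float64(2.492391375629267)]
2.8667 -0.00010890686552263097 [-0.50798456 -0.05203869  0.0905607 ]
3.9833 [-0.00132809 -0.25823208  0.10372336]
```

View pics/t1.png

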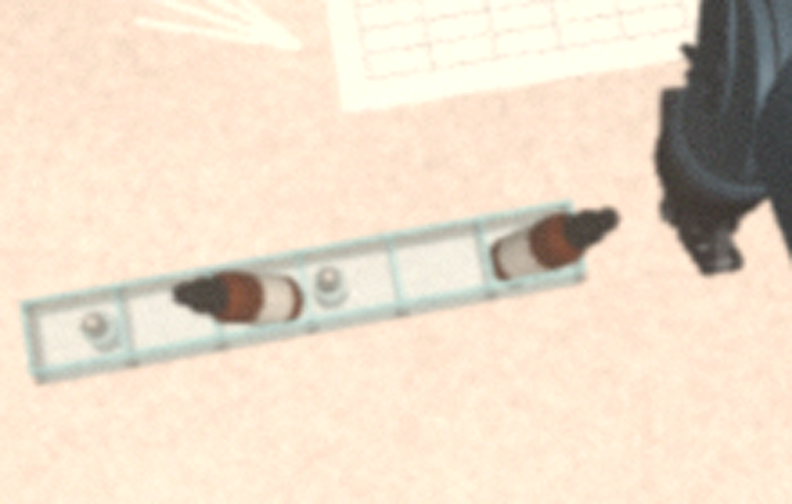

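View pics/s1.png

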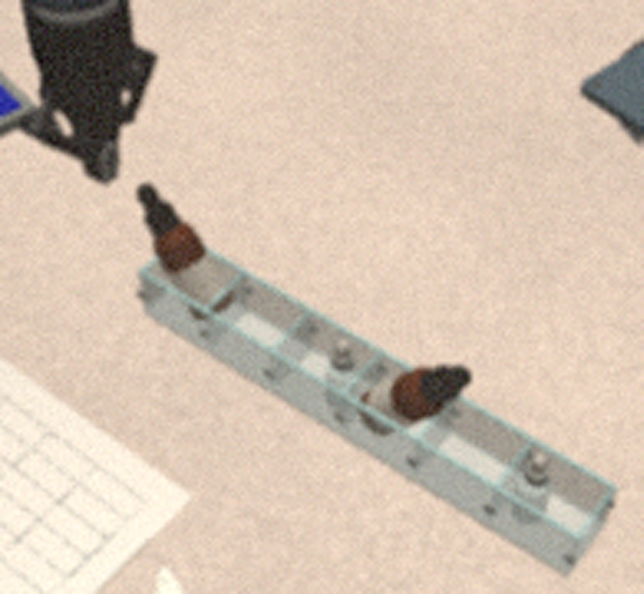

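Run:
```python
from plant import arm
from h import *
T=arm.camera_info("top");S=arm.camera_info("scene")
p=np.array(arm.current_tool_pos());m=R.from_quat(arm.current_ee_rot())
print(p,m.as_matrix().round(3), arm.current_joint_pos())
for o in([0,0,.008],[0.0145,0,.008],[-.0145,0,.008],[0,0,-.065]):
    X=p+m.apply(o); a=proj(T,X);b=proj(S,X)
    print(o,((a-[180,150])*3.6).round(),((b-[180,110])*3.3).round())
```

```text
[ 0.57560029 -0.20823962  0.10378124] [[ 0.978  0.209  0.001]
 [ 0.209 -0.978 -0.   ]
 [ 0.001  0.001 -1.   ]] [ 0.59042745  0.68552858 -0.44568031  1.71619511  0.38075776  0.82532772
  0.18240203]
[0, 0, 0.008] [671. 209.] [103. 176.]
[0.0145, 0, 0.008] [666. 189.] [ 91. 186.]
[-0.0145, 0, 0.008] [676. 229.] [116. 167.]
[0, 0, -0.065] [693. 182.] [ 92. 106.]
```

In the scene view the fingertip at crop (103,176) matches its projection exactly and lines up with B's bulb at (147,193). In the top view the gripper's knuckle hides the tip. I'll push B now, slowly and while logging force.

Run:
```python
from plant import arm
from h import *
q=np.load('q.npy');x=-.0019
f0=np.array(arm.current_ft_force())
for y,v in((-.232,.06),(-.222,.04),(-.212,.04),(-.204,.04),(-.196,.03),(-.190,.03)):
    hit=arm.movel(W(x,y,.103),q,vel=v,contact_N=15)
    print(round(arm.current_t(),2),hit,L(arm.current_tool_pos()).round(4),((np.array(arm.current_ft_force())-f0)@np.c_[EX,EY,[0,0,1]]).round(2))
    if hit: break
arm.sleep(.3)
p,_=arm.grab_frame("top");cv2.imwrite("pics/t2.png",cv2.convertScaleAbs(cv2.resize(p[150:290,180:400],None,fx=3.6,fy=3.6,interpolation=2),alpha=1.8))
p,_=arm.grab_frame("scene");cv2.imwrite("pics/s2.png",cv2.convertScaleAbs(cv2.resize(p[110:290,180:375],None,fx=3.3,fy=3.3,interpolation=2),alpha=1.8))
```

```text
4.67 False [-0.0018 -0.2319  0.1031] [ 0.38  0.7  -0.58]
5.07 False [-0.0018 -0.2217  0.103 ] [ 0.74  0.49 -1.27]
5.47 False [-0.0018 -0.2115  0.103 ] [ 1.07  0.43 -1.12]
5.82 False [-0.0018 -0.2035  0.103 ] [ 1.63  0.17 -0.63]
6.23 False [-0.0019 -0.1958  0.103 ] [ 0.37 -0.23 -0.72]
6.58 False [-0.0019 -0.1897  0.103 ] [-0.86  0.17 -0.62]
```

View pics/t2.png

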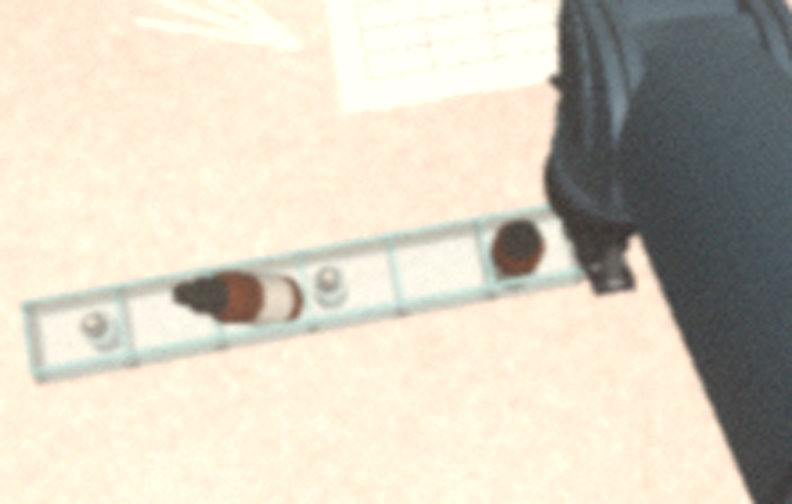

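View pics/s2.png

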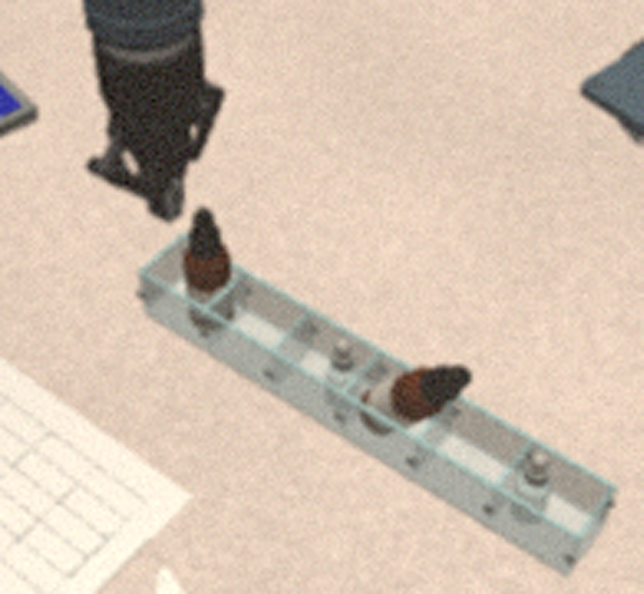

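B now stands upright: the cap is over its pocket at (518,245), and it is vertical in the scene view at (205,265). Next I'll retreat and do A the same way, mirrored.

Run:
```python
from plant import arm
from h import *
q=np.load('q.npy');x=-.0014
arm.movel(W(-.0019,-.235,.103),q,vel=.1)
arm.movel(W(-.0019,-.235,.20),q,vel=.15)
arm.movel(W(x,.128,.20),q,vel=.15)
arm.movel(W(x,.128,.103),q,vel=.08)
print(arm.current_t(),L(arm.current_tool_pos()))
f0=np.array(arm.current_ft_force())
for y,v in((.110,.05),(.100,.05),(.090,.04),(.080,.04),(.072,.04),(.064,.03),(.058,.03)):
    hit=arm.movel(W(x,y,.103),q,vel=v,contact_N=15)
    print(round(arm.current_t(),2),hit,L(arm.current_tool_pos()).round(4),((np.array(arm.current_ft_force())-f0)@np.c_[EX,EY,[0,0,1]]).round(2))
    if hit: break
arm.sleep(.3)
p,_=arm.grab_frame("top");cv2.imwrite("pics/t3.png",cv2.convertScaleAbs(cv2.resize(p[150:290,180:400],None,fx=3.6,fy=3.6,interpolation=2),alpha=1.8))
p,_=arm.grab_frame("scene");cv2.imwrite("pics/s3.png",cv2.convertScaleAbs(cv2.resize(p[110:290,180:375],None,fx=3.3,fy=3.3,interpolation=2),alpha=1.8))
```

```text
12.3083 [-0.0009946   0.12807434  0.1034859 ]
12.82 False [-0.0014  0.1096  0.103 ] [ 0.81 -0.31  0.06]
13.17 False [-0.0014  0.0996  0.1029] [ 0.35  0.32 -0.27]
13.57 False [-0.0014  0.0896  0.103 ] [ 0.83 -0.97  0.59]
13.97 False [-0.0014  0.0796  0.103 ] [ 0.39 -0.27  0.25]
14.32 False [-0.0014  0.0716  0.103 ] [ 1.03  0.07 -0.32]
14.73 False [-0.0014  0.0638  0.103 ] [ 0.24 -0.37 -0.33]
15.08 False [-0.0014  0.0577  0.103 ] [ 0.56 -0.55  0.06]
```

View pics/s3.png

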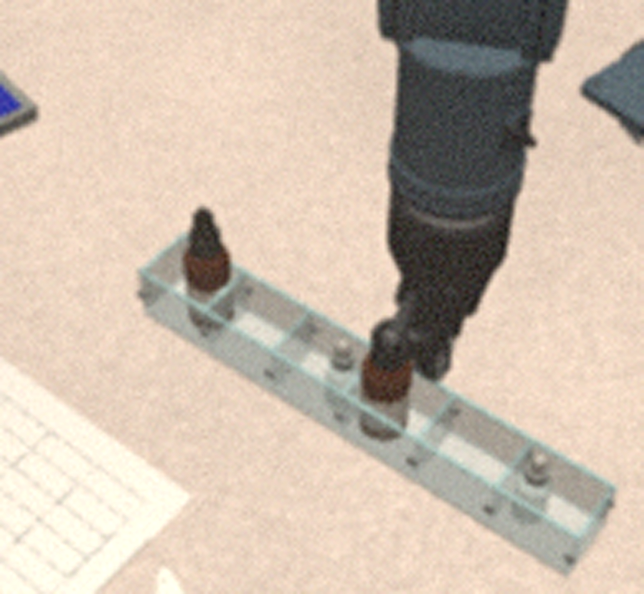

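View pics/t3.png

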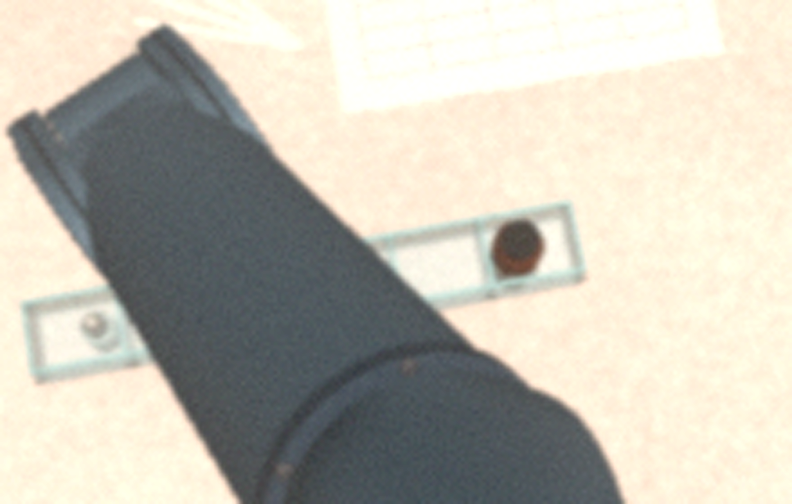

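A looks upright in the scene view at (385,385), and B is still upright. I'll retreat, lift clear, swing away to the right and check again.

Run:
```python
from plant import arm
from h import *
q=np.load('q.npy')
arm.movel(W(-.0014,.10,.103),q,vel=.08)
arm.movel(W(-.0014,.10,.22),q,vel=.15)
arm.movel(W(-.0019,-.26,.24),q,vel=.2)
arm.move_pose([.201,-.618,.239],[8.09222474e-01,-5.87501780e-01,-6.8e-04,-4.2e-04])
print(arm.current_t())
p,_=arm.grab_frame("top");cv2.imwrite("pics/t4f.png",p);cv2.imwrite("pics/t4.png",cv2.convertScaleAbs(cv2.resize(p[195:270,180:360],None,fx=4.4,fy=4.4,interpolation=2),alpha=1.8))
p,_=arm.grab_frame("scene");cv2.imwrite("pics/s4f.png",p);cv2.imwrite("pics/s4.png",cv2.convertScaleAbs(cv2.resize(p[160:290,210:375],None,fx=4.5,fy=4.5,interpolation=2),alpha=1.8))
```

```text
21.0417
```

View pics/t4.png

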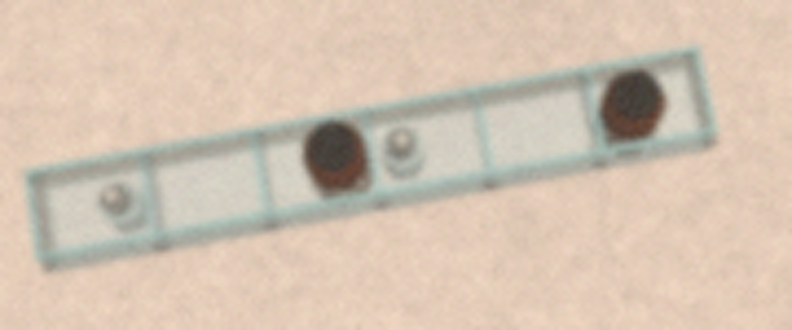

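View pics/s4.png

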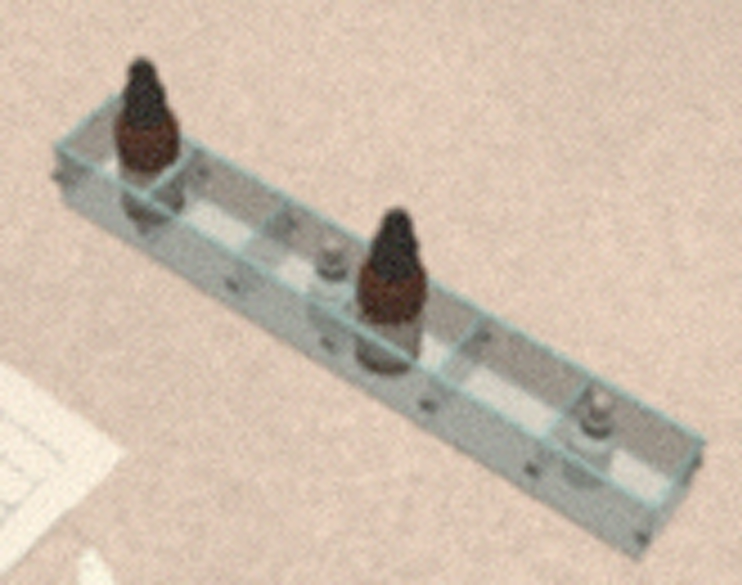

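View pics/t4f.png

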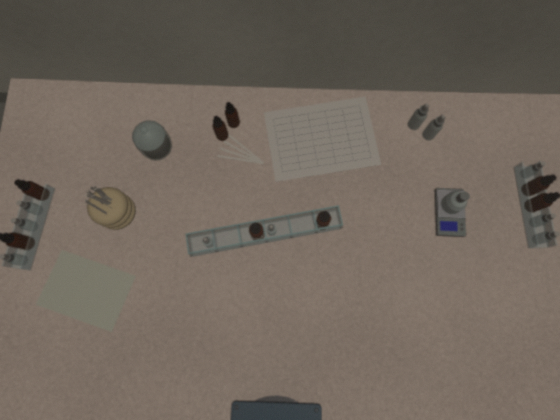

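Both bottles look upright and the samples are at the same pixels as before. I'll triangulate the bulb tops as a check, then hand in.

Run:
```python
from plant import arm
from h import *
T=arm.camera_info("top");S=arm.camera_info("scene")
s=lambda a:((a[0]+.5)/4.5+210-.5,(a[1]+.5)/4.5+160-.5)
# scene bulb centre (z .113 if upright) and body bottom-centre estimates
for n,b,base in(("A",(398,222),(388,352)),("B",(142,72),(152,207))):
    print(n,"bulb",L(onplane(S,*s(b),.113)).round(4),"base",L(onplane(S,*s(base),.006)).round(4))
a=cv2.imread("pics/scene0.png").astype(int);b=cv2.imread("pics/s4f.png").astype(int)
a2=cv2.imread("pics/top0.png").astype(int);b2=cv2.imread("pics/t4f.png").astype(int)
for x,y in((a,b),(a2,b2)):
    d=cv2.GaussianBlur(np.abs(x-y).max(2).astype(np.float32),(5,5),0)>20
    _,_,st,_=cv2.connectedComponentsWithStats(d.astype(np.uint8)); print([tuple(r) for r in st[1:].tolist() if r[4]>8])
arm.sign_off();print(arm.current_t())
```

```text
A bulb [-0.0037  0.0199  0.113 ] base [0.0007 0.0227 0.006 ]
B bulb [-0.0039 -0.1545  0.113 ] base [ 0.0019 -0.1504  0.006 ]
[(213, 0, 39, 21, 448), (402, 30, 5, 6, 22), (454, 42, 9, 17, 67), (221, 165, 30, 35, 588), (247, 203, 4, 4, 15), (289, 205, 35, 34, 602), (239, 207, 7, 3, 17), (289, 239, 12, 5, 34)]
[(317, 207, 36, 20, 466), (227, 222, 36, 19, 463)]
the job is handed in; nothing more can be done
the job is handed in; nothing more can be done
```

I pushed both amber bottles upright with closed fingers, bottle_b first and then bottle_a. I moved at 3–6 cm/s against the bulbs, with about 1–2 N on the tool, and did not grasp or lift either bottle. Then I moved the arm back to its start position and handed the job in about 21 s after the start.

- **Uprightness:** in the final pictures both bottles stand in their own pockets. Bulb and base positions agree to about 3–4 mm along the rack and 4–6 mm across it. That is roughly 2–3° of tilt, within my hand-picked pixel error. It fits upright and flat, but it is not an independent proof of zero tilt.
- **Other objects:** comparing before and after pictures, the top view changed only at the two amber bottles. The scene view changed at those bottles and their shadows, and where the arm is in view. The samples, flacon and vase showed no movement.
- **Measurement disagreement:** the two cameras disagreed by about 6 mm on where the rack's centre lies along its row. I adjusted that position using the triangulated bulb positions.

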